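# Serve a cookie from the baking tray onto the rail stand

## Robot

A 6-joint arm with a two-finger parallel gripper is mounted at the origin on a cart in front of the work surface, level with it; the furniture and walls round the work are solid. World frame = base frame: x ahead of the robot, y to its left, z up, the work surface at z = 0. Lengths are in mm, angles in rad, forces in N, time in s.
With the tool pointing down it reaches from about 275 to 1000 mm from the base axis. Payload 8.4 kg.
Tool frame: the origin (TCP) lies on the centre line of the jaws, within the pads' length; the fingertips stand 14 mm ahead of it and the grasp point (between the pads) lies 5 mm behind it; z points along the fingers, y is the line along which they close (so a half turn about z gives the same grasp; the last joint's range is limited). The gripper opens to 85 mm and grips with 20 to 120 N. Pads are 22 mm wide; open, the fingers measure 114 mm over their backs; the gripper's body (76 mm by 85 mm) begins 54 mm behind the grasp point. The pads swing forward as they close: fully open they stand 13 mm farther back than shut.
Start: joints at [1.201, 0.353, 1.633, -0, 1.155, -0.002], TCP at [224.726, 583.203, 215.781] pointing down, gripper open.
Joint ranges: [-2.63, 2.63], [-0.92, 2.1], [0.06, 2.66], [-1.3, 4.44], [0, 2.69], [-3.02, 3.02]. Speed limits (rad/s): [2.22, 2.22, 2.79, 3.14, 3.14, 3.14].

## Interface

Orientations are given as [roll, pitch, yaw] about the fixed x, y, z axes, in that order (R = Rz(yaw) Ry(pitch) Rx(roll)).
In Python, from rig import r gives the robot as it stands.
- The arm moves only by the tool step_arm, never from a script. Its argument "plan" is text: rows parted by semicolons, each of 7 numbers parted by spaces: the turn, a rotation vector about the world's x, y, z in degrees, then the shift along the world's x, y, z in mm, then the closure in counts, from 0 (fully open) to 255 (shut). In form: rx ry rz x y z hand; .... A call has 1 to 8 rows; each row is the pose to reach, as a shift and turn from the pose commanded when the call began; what a row does not reach only later rows make up. A row lasts 1/10 s, in which the tool goes at most 50 mm and 8.59 degrees, less where a joint would pass 70% of its speed; a pose out of reach is approached as far as the arm can. A call with a gripper value outside its range is refused whole. The fingers move at their own pace and stop on an object; "force" is the grip in N (left out, the last holds). Time passes only in rows, so rows that repeat a pose let the fingers close. It gives the time, the measured TCP pose, the force, the opening and the grip force at its end, in the units of the state.
- r.sense(): the state, without advancing time (a new reading comes with each control period).
- r.grab_frame(name): name is "scene" or "top"; returns (picture, depth): 420x560x3 uint8, red, green, blue; 420x560 float32, mm along the optical axis (not along the pixel's ray), 0 where there is no reading.
- r.get_calibration(name): a dict with "K" (3x3 intrinsics, pixels), "world_from_camera" (4x4, takes a point from camera to world coordinates). Camera axes: x right, y down, z forward; pixel columns grow to the right and rows downward; lengths in mm; the calibration is good to about 2 mm. A picture is of the moment at which its call begins. get_calibration takes no time and is no camera call.
- r.sign_off(): hands the job in; it is judged then, once.
The state is a dict: "clock": time; "qpos": joint angles; "qvel": joint speeds; "joint_efforts": joint torques, N m; "eef_pos": TCP position; "tcp_rot": TCP orientation; "contact_force": force on the tool from outside, world axes, zero at the start; "wrist_torque": the same for the moment, N m; "opening": opening from 0.0 (shut) to 1.0 (fully open); "grasp_force": force on a finger pad.
Only numpy, scipy, OpenCV 4.12 (cv2) and the standard library are available. Lean on these libraries where they do the work, as an engineer would, in place of code of your own. Each camera call takes 0.05 s, during which the arm holds its last target. There are 200 camera calls.

## Task

Use the spatula to serve the big round cookie: slide the blade under it on the baking tray (the raised back rim stops it), carry it to the two-rail stand and lower the blade between the rails so that the cookie is left lying flat and centred on both. Then lay the spatula down on the worktop, blade flat, clear of tray and stand. Never touch the cookie with the gripper or turn it over, and leave the square shortbread and the other things where they are.

Things in the scene. Friction and masses are not known exactly. Their poses are not given: they have to be found in the camera images.
- spatula_grip (a point): Centre of the loose spatula's raised, level wooden handle (80 long x 16 wide x 20 tall), 50 mm above the blade's underside. x points from handle to blade, z up. Blade: steel, flat, 62 to 160 mm ahead of this point, 48 wide, 2 thick; a bent bar from the handle stands on its rear 16 mm, the rest is free for the cookie. 150 g (varies).
- spatula_tip (a point): Middle of the blade's front edge, on the underside: 160 mm ahead of and 50 mm below the grip centre. Axes as for the grip.
- cookie_center (a point): Centre of the big round cookie with dark chips: 96 mm diameter, 12.5 mm thick, loose on the tray; this point is 6 mm above its flat underside. z is its upright axis. The underside is flat to 40 mm radius, then rises to 4 mm at the edge.
- shortbread_center (a point): Centre of the small square shortbread, 62 x 62 x 12 mm, loose on the tray beside the cookie (to its left or right); stays where it is.
- tray: Fixed baking tray, 180 mm deep (x) x 260 mm wide (y), origin at the centre of its underside on the worktop, x axis from the open front to the back rim. Floor 3 mm thick (top at z = 3 mm), no rim at the front (-x) edge; raised rims at the back and the two sides.
- tray_rim (a point): Middle of the top of the tray's back rim on its inner face: 87 mm behind the tray's centre, 15 mm above the worktop. x axis points from the open front to the back.
- stand_seat (a point): Centre of the fixed stand's seat, midway between the two rails at the height of their tops, 50 mm above the worktop. x points from the open front to the back, z up. Rails: 6 mm steel, along x from -56 to +56 mm, centred at y = +34 and -34 mm, 62 mm clear between them.
- spatula: The whole spatula; origin 50 mm below the grip centre, level with the blade's underside (z = 0 when it lies on the worktop). Axes as for the grip. Most of its weight is in the blade: released on a flat surface it stands by itself, blade flat and handle in the air.
- cookie: The whole big round cookie, 60 g (varies); origin at the centre of its underside. Pushed by the blade it slides until it meets the tray's back rim; pushed further there, the blade goes under it.
- stand: The whole rail stand; origin at the centre of its underside, 50 mm below the seat. Wooden base 130 x 110 x 10 mm; nothing stands between the rails above it, so the blade can go down there and leave through the front. At the back (x = +62 mm) the rails turn up 25 mm.
- espresso_cup: White espresso cup, 60 x 87 x 56 mm tall, origin at its underside; a bystander.
- salt_shaker: Salt shaker, 44 mm diameter, 90 mm tall, origin at its underside; a bystander.
- sugar_1: Sugar sachet, 64 x 31 x 9 mm, lying between the spatula and the tray; a bystander.
- sugar_2: Sugar sachet, 64 x 31 x 8 mm, lying near the front edge; a bystander.

How it is judged:
By the outcome, as a careful person would: the job done as asked, in the order asked, and still so for the second after the job is handed in, with the robot touching nothing.
It also fails if it takes over 64 s, if anything falls off the work surface, if the arm or the gripper's body presses on something with over 40 N, if the wrist force passes 120 N, or if a joint passes its speed limit or range.

## Working session

There is one attempt and no reset: what is moved stays moved. The work goes in short steps, Python scripts to look and compute and a tool call to move; the robot and the scene stay as the last step left them, time stands still between calls to the robot, and variables do not carry over. Pictures are saved under pics/ and viewed, at most 11 in all, crops included, and the job is handed in when it is done.

Besides the shell and the picture viewer there is one more tool, called as a command line: name --argument value ..., lists and objects as JSON in quotes. step_arm: Moves the arm, as the interface text tells. Its arguments: {"type":"object","properties":{"plan":{"type":"string"},"force":{"type":"number"}},"required":["plan"]}

```bash
mkdir -p pics; python3 - <<'E'
from rig import r
import cv2,numpy as np
for n in("top","scene"):
    p,d=r.grab_frame(n); c=r.get_calibration(n)
    cv2.imwrite(f"pics/{n}0.png",p[:,:,::-1]); np.savez(f"{n}0.npz",p=p,d=d,**c)
    print(n,c["K"].round(1).tolist(),c["world_from_camera"].round(3).tolist())
print(r.sense())
E
```

```text
top [[514.4, 0.0, 270.1], [0.0, 514.4, 217.7], [0.0, 0.0, 1.0]] [[0.03, -0.995, 0.091, 445.432], [-1.0, -0.031, -0.006, 28.033], [0.009, -0.09, -0.996, 1257.712], [0.0, 0.0, 0.0, 1.0]]
scene [[382.3, 0.0, 284.5], [0.0, 382.3, 211.7], [0.0, 0.0, 1.0]] [[0.825, -0.24, 0.512, 95.745], [-0.565, -0.337, 0.753, -642.92], [-0.008, -0.911, -0.413, 425.58], [0.0, 0.0, 0.0, 1.0]]
{'clock': 0.1, 'qpos': array([ 1.20064302e+00,  3.53567248e-01,  1.63406411e+00,  1.03851705e-05,
        1.15519454e+00, -2.36655622e-03]), 'qvel': array([-0.00201037, -0.00342497, -0.00153315, -0.00089189, -0.00050747,
        0.00055785]), 'joint_efforts': array([ 7.39164025e-04, -6.06350827e+01, -3.42815173e+01,  2.27196250e-05,
        3.90130881e-03,  2.82334702e-05]), 'eef_pos': array([224.53520231, 582.79582093, 215.14217369]), 'tcp_rot': array([-3.14035943e+00, -1.24144590e-05,  2.77380169e+00]), 'contact_force': array([-0.11553623, -0.09828243,  0.53286491]), 'wrist_torque': array([-0.07064671,  0.0058482 , -0.00455068]), 'grasp_force': 0.0, 'opening': 1.0015583135039372}
```

View pics/top0.png

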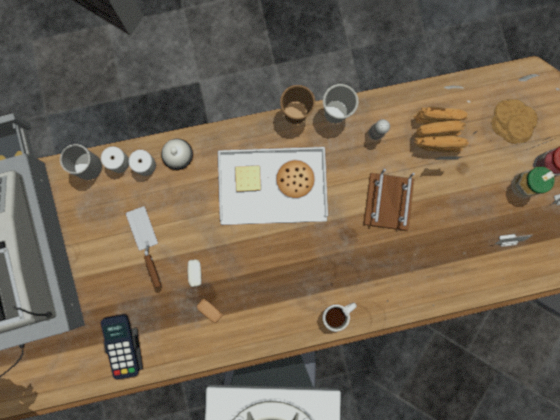

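View pics/scene0.png

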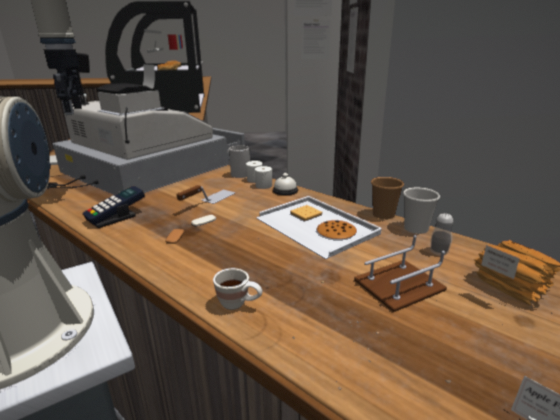

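The top view shows the spatula (blade 142,228; handle 153,272), tray (272,186) with cookie (296,179) and shortbread (247,179), the stand (389,201), cup (337,317), salt shaker (379,130), and sachets (194,272), (209,311). The scene view shows the same layout obliquely.

```bash
cat > h.py <<'E'
import numpy as np,cv2
def load(n):
    z=np.load(n+".npz"); return z["p"],z["d"],z["K"],z["world_from_camera"]
def ray(uv,z,K,T):
    uv=np.atleast_2d(np.float64(uv)); d=np.c_[(uv-[K[0,2],K[1,2]])/[K[0,0],K[1,1]],np.ones(len(uv))]@T[:3,:3].T
    return T[:3,3]+d*((z-T[2,3])/d[:,2])[:,None]
E
python3 - <<'E'
from h import *
p,d,K,T=load("top0")
b=p[:,:,::-1]
a=cv2.resize(b[195:300,110:225],None,fx=4,fy=4,interpolation=cv2.INTER_CUBIC)  #460x420
s=cv2.resize(b[165:240,355:420],None,fx=5,fy=5,interpolation=cv2.INTER_CUBIC)  #325x375
o=np.zeros((420,790,3),np.uint8);o[:,:460]=a;o[:375,465:790]=s
cv2.imwrite("pics/c1.png",o)
cv2.imwrite("pics/c2.png",cv2.resize(b[140:235,210:335],None,fx=6,fy=6,interpolation=cv2.INTER_CUBIC))
E
```

```text
(no output)
```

View pics/c1.png

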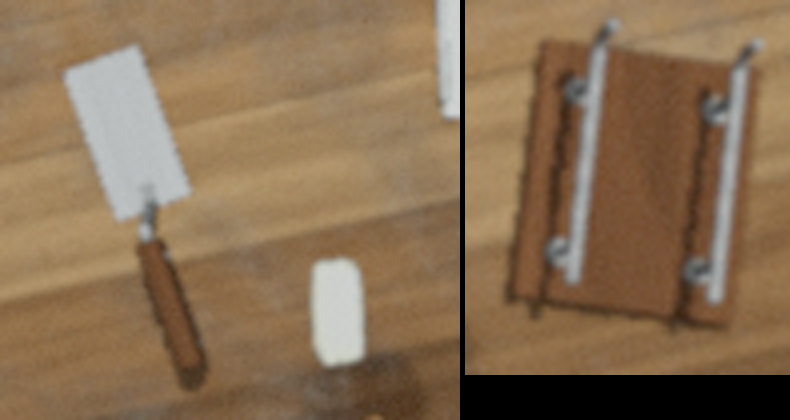

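View pics/c2.png

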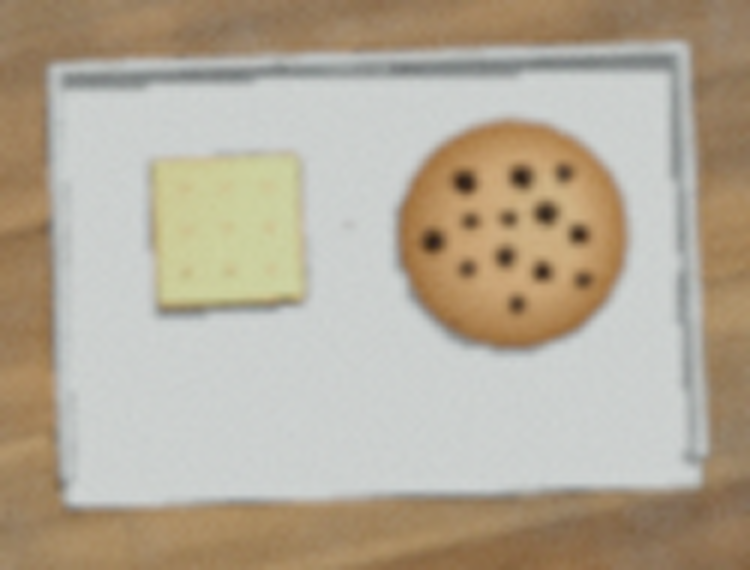

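c1: blade corners at about (65,72),(137,45),(190,190),(118,220), handle (150,245) to (192,380), stand rails (600,45)-(573,282) and (740,65)-(715,302) with upturns at the top (the back). c2: cookie centre (515,235), shortbread (228,230), tray outline (50,62)-(688,45)-(703,485)-(65,505), back rim at the top. Now the measurements.

```bash
cat > m.py <<'E'
from h import *
p,d,K,T=load("top0")
S=6
def blob(x0,x1,y0,y1,f):
    c=cv2.resize(p[y0:y1,x0:x1],None,fx=S,fy=S,interpolation=cv2.INTER_CUBIC)
    hsv=cv2.cvtColor(c,cv2.COLOR_RGB2HSV).astype(int); m=f(hsv[...,0],hsv[...,1],hsv[...,2]).astype(np.uint8)
    cs=cv2.findContours(m,cv2.RETR_EXTERNAL,cv2.CHAIN_APPROX_NONE)[0]
    cs=sorted(cs,key=cv2.contourArea,reverse=True)
    return [(q[:,0,:]+.5)/S-.5+[x0,y0] for q in cs[:3]]
def rect(q,z):
    w=ray(q,z,K,T)[:,:2].astype(np.float32); return cv2.minAreaRect(w)
def pr(n,q,z):
    (c,s,a)=rect(q,z); print(n,np.round(c,1),np.round(s,1),round(a,2))
bl=blob(115,165,195,252,lambda h,s,v:(s<55)&(v>130))
pr("blade",bl[0],2)
ha=blob(135,170,250,300,lambda h,s,v:(v<125)&(s>70))
for q in ha[:1]: pr("handle",q,55)
ck=blob(270,325,155,205,lambda h,s,v:(s>70))
w=ray(ck[0],9,K,T); (c,R)=cv2.minEnclosingCircle(w[:,:2].astype(np.float32)); print("cookie",c,R,cv2.fitEllipse(w[:,:2].astype(np.float32)))
pr("short",blob(225,270,155,205,lambda h,s,v:(s>60))[0],13)
tr=blob(210,335,140,235,lambda h,s,v:(s<60))
pr("tray",tr[0],9)
cn=np.array([[65,505],[700,485],[50,62],[688,45]])/6+[210-.5,140-.5]
print("tray front z3",ray(cn[:2],3,K,T).round(1).tolist(),"back z15",ray(cn[2:],15,K,T).round(1).tolist())
for i,q in enumerate(blob(355,420,165,240,lambda h,s,v:(s<60)&(v>140))): pr("rail",q,50)
rl=np.array([[600,45],[573,282],[740,65],[715,302]],float);rl[:,0]-=465
print(ray(rl/5+[354.5,164.5],50,K,T).round(1).tolist())
pr("sugar1",blob(183,206,255,292,lambda h,s,v:(s<60)&(v>150))[0],9)
E
python3 m.py
```

```text
blade [521.2 332. ] [109.6  51.7] 22.62
handle [409.6 288.7] [105.2  80.3] 1.69
cookie (657.4806518554688, -38.29566192626953) 46.702266693115234 ((657.4150390625, -38.244972229003906), (91.97350311279297, 92.66120910644531), 64.05843353271484)
short [653.5  79. ] [60.5 58.4] 5.57
tray [639.2  16.6] [188.  267.9] 3.76
tray front z3 [[541.2, 141.0, 3.0], [557.4, -117.7, 3.0]] back z15 [[721.6, 153.1, 15.0], [737.1, -107.7, 15.0]]
rail [ 604.1 -301. ] [ 12.3 112.1] 84.5
rail [ 611.8 -235. ] [ 10.3 111.6] 82.48
rail [ 679.4 -248.8] [7.8 5.6] 36.25
[[669.1, -241.8, 50.0], [555.5, -230.2, 50.0], [661.6, -308.6, 50.0], [548.1, -297.4, 50.0]]
sugar1 [421.2 199.7] [64.3 32.5] 2.56
```

```bash
python3 - <<'E'
from h import *
p,d,K,T=load("top0")
c=np.array([[65,72],[137,45],[190,190],[118,220]])/4+[109.6,194.6]
w=ray(c,1.5,K,T)[:,:2]; print(w.round(1).tolist())
tip=w[:2].mean(0); rear=w[2:].mean(0)
ax=tip-rear; L=np.linalg.norm(ax); yaw=np.arctan2(ax[1],ax[0]); wd=w[1]-w[0]
print("tip",tip,"len",L,"yaw",np.degrees(yaw),"width dir",np.degrees(np.arctan2(wd[1],wd[0]))+90, np.linalg.norm(wd), np.linalg.norm(w[2]-w[3]))
c=(tip+rear)/2; u=ax/L; print("grip",c-u*111)
h=np.array([[148,243],[192,380]])/4+[109.6,194.6]; h=ray(h,57,K,T)[:,:2]
print("handle ends",h.round(1).tolist(),np.linalg.norm(h[1]-h[0]),"mid",h.mean(0),np.degrees(np.arctan2(*(h[0]-h[1])[::-1])))
print("salt top",ray([[382,127]],85,K,T),"salt depth pt") 
print("cup",ray([[337,317],[355,307]],50,K,T).round(0).tolist(),"sugar2",ray([[209,311]],8,K,T).round(0))
# scene depth cross-check: handle brown pts with z 40..65
p,d,K,T=load("scene0")
v,u_=np.mgrid[:420,:560]; P=np.c_[(u_.ravel()-K[0,2])/K[0,0],(v.ravel()-K[1,2])/K[1,1],np.ones(v.size)]*d.ravel()[:,None]
W=P@T[:3,:3].T+T[:3,3]
m=(W[:,2]>35)&(W[:,2]<70)&(abs(W[:,0]-410)<70)&(abs(W[:,1]-285)<60); print(m.sum(),W[m].min(0).round(),W[m].max(0).round(),W[m].mean(0).round(1))
m=(W[:,2]>20)&(W[:,2]<110)&(abs(W[:,0]-680)<60)&(abs(W[:,1]+250)<70); print("salt",m.sum(),W[m&(W[:,2]>75)].round(0)[:60:4].tolist())
E
```

```text
[[561.3, 373.2], [579.3, 330.1], [491.5, 293.3], [471.9, 336.0]]
tip [570.28753238 351.65172572] len 95.97889985534191 yaw 22.673171742272103 width dir 22.656154895608864 46.67725145349283 47.030579545166184
grip [423.58499613 290.36542181]
handle ends [[458.0, 304.3], [379.9, 274.9]] 83.42062770475415 mid [418.95276666 289.63272406] 20.657571637549186
salt top [[ 772.41415974 -233.95506508   85.        ]] salt depth pt
cup [[329.0, -142.0, 50.0], [353.0, -183.0, 50.0]] sugar2 [[330. 160.   8.]]
225 [383. 267.  37.] [473. 313.  64.] [421.3 285.3  53.9]
salt 291 [[672.0, -241.0, 76.0], [666.0, -312.0, 76.0]]
```

step_arm --plan "0 0 43.6 197 -293 -80 0;0 0 43.6 197 -293 -80 0;0 0 43.6 197 -293 -80 0;0 0 43.6 197 -293 -80 0;0 0 43.6 197 -293 -80 0;0 0 43.6 197 -293 -80 0;0 0 43.6 197 -293 -80 0;0 0 43.6 197 -293 -80 0" --force 70

```text
clock: 0.9
eef_pos: [422.5, 286.8, 134.7]
tcp_rot: [-3.14, -0.002, -2.75]
contact_force: [0.4, 1.1, -0.1]
opening: 1.0
grasp_force: 0.0
```

step_arm --plan "0 0 0 0 0 -45 0;0 0 0 0 0 -75 0;0 0 0 0 0 -91 0;0 0 0 0 0 -91 0;0 0 0 0 0 -91 120;0 0 0 0 0 -91 190;0 0 0 0 0 -91 255;0 0 0 0 0 -91 255" --force 60

```text
clock: 1.7
eef_pos: [422.2, 290.6, 45.7]
tcp_rot: [3.141, 0.002, -2.748]
contact_force: [-0.2, -0.5, -0.6]
opening: 0.33
grasp_force: 0.0
```

step_arm --plan "0 0 0 0 0 0 255;0 0 0 0 0 0 255;0 0 0 0 0 0 255" --force 90

```text
clock: 2.0
eef_pos: [421.8, 290.2, 44.9]
tcp_rot: [3.142, 0.0, -2.748]
contact_force: [0.4, -0.4, -0.1]
opening: -0.003
grasp_force: 0.0
```

```bash
python3 - <<'E'
from rig import r
import cv2,numpy as np
ims=[]
for n in("top","scene"):
    p,d=r.grab_frame(n); ims.append(p[:,:,::-1])
a=cv2.resize(ims[0][190:300,100:200],(400,440),interpolation=3);b=cv2.resize(ims[1][100:240,160:260],(390,546),interpolation=3)
o=np.zeros((546,790,3),np.uint8);o[:440,:400]=a;o[:,400:]=b
cv2.imwrite("pics/g1.png",o); print(r.sense())
E
```

```text
{'clock': 2.1, 'qpos': array([ 5.99793072e-01,  4.17275224e-01,  2.00499354e+00, -1.24209054e-05,
        7.19392153e-01, -1.36417240e+00]), 'qvel': array([ 1.01828048e-03,  2.12351175e-03, -1.59747579e-03, -3.24545486e-06,
       -3.12377806e-04,  2.33893030e-04]), 'joint_efforts': array([ 7.08017396e-03, -5.33788526e+01, -2.25223374e+01, -2.76056511e-05,
        9.74956893e-04,  7.91038531e-06]), 'eef_pos': array([421.69232634, 290.18079255,  44.772978  ]), 'tcp_rot': array([-3.14157064e+00, -6.51367114e-05, -2.74841417e+00]), 'contact_force': array([-1.35556788, -1.20403174,  0.07033102]), 'wrist_torque': array([0.01902743, 0.03626404, 0.00331897]), 'grasp_force': 0.0, 'opening': 0.0007696946735905602}
```

View pics/g1.png

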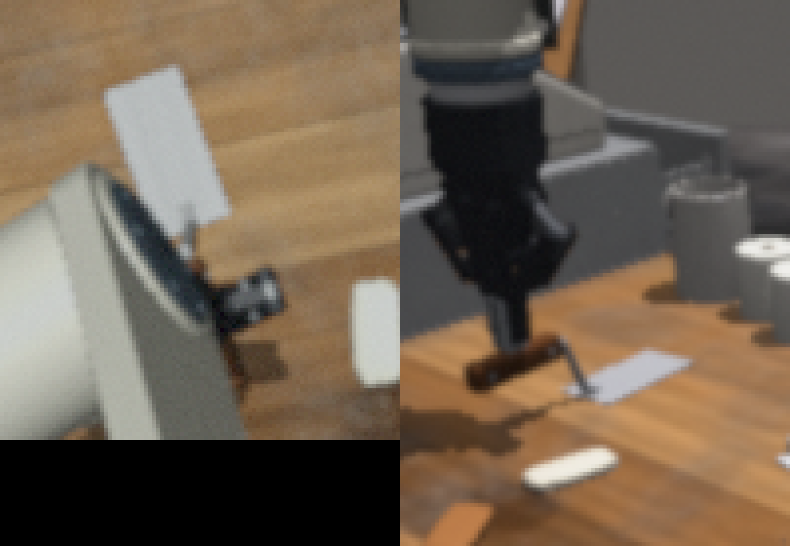

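The picture shows the spatula unmoved (blade corners where they were) and the fingers shut apparently behind or above the handle at scene-crop (515,350). Check by projecting.

```bash
python3 - <<'E'
from rig import r
from h import *
p,d=r.grab_frame("scene");c=r.get_calibration("scene");K=c["K"];T=c["world_from_camera"]
np.savez("sc1.npz",p=p,d=d,**c)
def proj(P):
    q=np.linalg.inv(T)@np.r_[P,1]; return (K[:2,:2]@(q[:2]/q[2])+K[:2,2]).round(1),q[2].round(0)
for z in(31,40,50,60,80,100): print(z,proj([421.7,290.2,z]))
for v in range(170,202,2):
  row=[]
  for u in range(180,202,3):
    q=np.array([(u-K[0,2])/K[0,0],(v-K[1,2])/K[1,1],1])*d[v,u]; w=T[:3,:3]@q+T[:3,3]; row.append("%d,%d,%d"%tuple(w)+":"+"/".join(map(str,p[v,u]//10)))
  print(v,row)
E
```

```text
31 (array([189.9, 199.5]), np.float64(1033.0))
40 (array([189.5, 196.4]), np.float64(1029.0))
50 (array([189.1, 192.9]), np.float64(1025.0))
60 (array([188.7, 189.5]), np.float64(1021.0))
80 (array([187.8, 182.4]), np.float64(1012.0))
100 (array([187. , 175.2]), np.float64(1004.0))
170 ['406,296,115:1/1/1', '413,292,115:1/1/1', '414,272,120:1/1/1', '428,290,112:2/2/2', '423,254,123:1/1/1', '429,249,123:1/1/1', '443,263,117:2/2/2', '558,536,22:7/7/7']
172 ['407,299,109:1/2/2', '410,286,111:1/1/1', '414,275,114:1/1/1', '419,265,116:1/1/1', '423,254,118:1/1/1', '433,261,114:1/1/1', '442,264,111:4/4/4', '559,542,13:7/7/7']
174 ['405,295,105:4/4/4', '411,288,105:1/1/1', '413,274,109:1/1/2', '418,263,111:1/1/1', '423,256,112:2/2/2', '533,531,14:6/6/6', '546,537,10:9/8/7', '560,547,4:14/10/8']
176 ['477,517,22:7/7/7', '411,291,99:5/5/5', '414,276,103:2/2/3', '421,273,102:1/1/1', '431,280,98:5/4/4', '537,542,3:13/10/8', '546,539,2:15/11/8', '555,535,1:16/11/7']
178 ['475,514,17:7/7/7', '408,286,95:5/5/5', '414,280,96:5/5/5', '421,275,96:1/1/1', '430,279,93:7/5/4', '530,527,2:15/11/7', '539,5
[... 1195 characters left out ...]
95,395,2:15/11/7']
194 ['390,270,60:7/4/2', '398,272,57:4/2/2', '408,278,53:3/2/1', '417,280,51:3/2/1', '428,287,46:4/3/1', '437,290,43:12/8/5', '481,384,2:17/12/8', '489,381,1:18/13/8']
196 ['388,267,56:4/2/1', '399,275,51:5/4/4', '406,274,49:3/2/1', '418,283,44:9/6/4', '461,381,1:16/11/7', '468,376,1:19/14/9', '476,372,1:18/13/8', '483,366,1:18/13/8']
198 ['388,268,50:3/2/1', '396,270,47:5/3/3', '441,377,1:12/9/5', '448,373,1:17/13/8', '455,367,1:19/14/9', '463,363,1:19/14/9', '469,354,2:19/14/9', '477,354,0:19/14/10']
200 ['388,270,44:8/6/3', '427,365,2:13/9/5', '95,-642,425:18/13/8', '442,357,1:18/14/9', '448,350,2:18/13/8', '456,346,2:19/14/9', '463,342,1:19/14/9', '471,338,1:18/14/11']
```

step_arm --plan "0 0 0 0 0 40 255;0 0 0 0 0 60 255;0 0 0 0 0 60 255;0 0 0 0 0 60 255"

```text
clock: 2.55
eef_pos: [421.8, 290.2, 104.8]
tcp_rot: [3.141, 0.001, -2.748]
contact_force: [-0.4, -0.2, 0.5]
opening: -0.0
grasp_force: 0.0
```

```bash
python3 - <<'E'
from rig import r
from h import *
p,d=r.grab_frame("scene");c=r.get_calibration("scene");K=c["K"];T=c["world_from_camera"]
print(r.sense()["eef_pos"],r.sense()["opening"])
o=cv2.resize(p[110:220,150:240,::-1],(480,586),interpolation=3)
p2,_=r.grab_frame("top")
a=cv2.resize(p2[190:300,110:170,::-1],(310,568),interpolation=3);q=np.zeros((586,790,3),np.uint8);q[:,:480]=o;q[:568,480:]=a
cv2.imwrite("pics/g2.png",q)
for v in range(160,190,2):
  row=[]
  for u in range(181,199,3):
    q=np.array([(u-K[0,2])/K[0,0],(v-K[1,2])/K[1,1],1])*d[v,u]; w=T[:3,:3]@q+T[:3,3]; row.append("%d,%d,%d"%tuple(w)+":"+"/".join(map(str,p[v,u]//10)))
  print(v,row)
E
```

```text
[421.27503612 289.89488076 104.130374  ] 0.0019901374004773855
160 ['409,287,144:4/4/4', '415,281,144:5/5/5', '422,279,143:1/2/1', '431,282,141:3/3/4', '532,531,63:7/7/7', '543,534,60:7/7/7']
162 ['409,288,138:5/5/5', '414,281,139:5/5/5', '420,275,139:1/1/1', '429,277,137:3/3/3', '533,535,55:7/7/7', '543,535,53:7/7/7']
164 ['409,290,132:6/6/6', '414,282,133:5/6/6', '419,275,134:1/1/2', '429,280,131:4/4/4', '531,533,49:7/7/7', '543,536,46:7/7/7']
166 ['409,292,127:6/6/6', '413,281,128:5/5/6', '420,277,128:4/4/4', '432,290,123:8/7/7', '530,531,42:7/7/7', '540,530,41:7/7/7']
168 ['485,520,47:7/7/7', '494,519,46:7/7/7', '507,526,41:7/7/7', '519,532,38:7/7/7', '528,530,36:7/7/7', '540,534,33:7/7/7']
170 ['483,518,41:7/7/7', '494,520,38:7/7/7', '505,524,35:7/7/7', '516,526,33:7/7/7', '529,532,29:7/7/7', '540,535,26:7/7/7']
172 ['482,517,35:7/7/7', '492,518,33:7/7/7', '504,523,29:7/7/7', '515,525,26:7/7/7', '527,530,23:7/7/7', '541,540,17:7/7/7']
174 ['480,514,29:7/7/7', '491,517,26:7/7/7', '503,522,22:7/7/7', '514,525,19:7/7/7', '526,531,15:7/7/7', '539,536,12:8/8/8']
176 ['479,513,23:7/7/
[... 185 characters left out ...]
0/8', '524,529,2:15/11/8', '533,524,2:15/11/7']
180 ['478,514,9:10/9/8', '492,526,3:14/11/8', '501,522,2:15/11/8', '509,519,1:16/12/8', '518,514,1:16/12/7', '526,507,1:16/11/7']
182 ['478,517,1:15/12/8', '486,512,1:16/12/8', '494,507,1:17/12/8', '503,503,0:17/12/7', '510,494,1:17/12/7', '518,488,2:17/12/7']
184 ['471,499,1:18/13/9', '479,494,1:17/12/8', '488,490,1:17/12/7', '494,480,2:17/12/7', '502,475,2:17/12/7', '510,468,2:16/11/7']
186 ['465,482,1:18/13/8', '472,473,2:19/14/9', '480,470,2:18/13/8', '488,465,1:17/12/7', '497,463,0:15/10/6', '445,296,62:12/7/4']
188 ['458,462,2:17/13/8', '466,460,1:19/14/8', '475,457,0:18/13/8', '427,295,61:13/9/5', '433,290,61:10/6/3', '443,293,58:8/5/3']
```

View pics/g2.png

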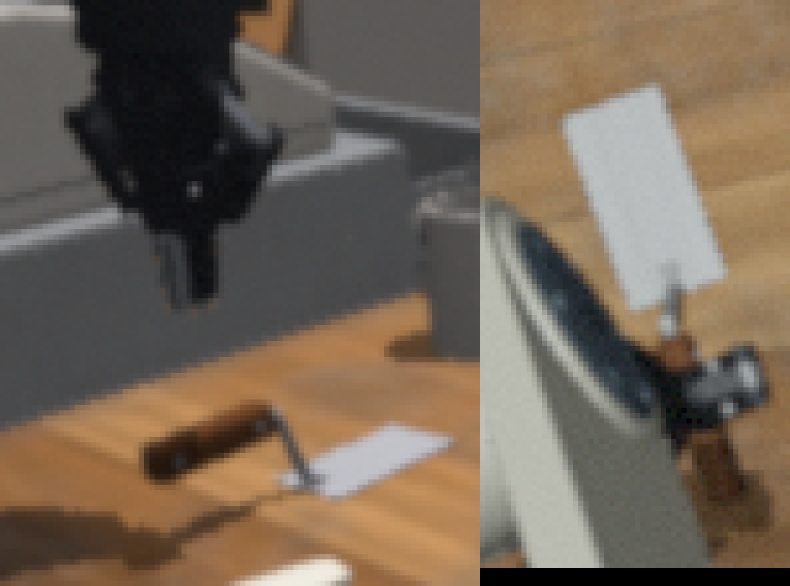

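The shut fingertips are visible at z≈124 with the reported TCP at 105, so the fingers really end about 19 mm above the reported TCP instead of 14 mm below it. I must go about 33 mm lower; the spatula has not moved.

step_arm --plan "0 0 0 0 0 0 0;0 0 0 0 0 0 0;0 0 0 0 0 0 0;0 0 0 0 0 -20 0;0 0 0 0 0 -50 0;0 0 0 0 0 -75 0;0 0 0 0 0 -92 0;0 0 0 0 0 -92 0"

```text
clock: 3.45
eef_pos: [420.2, 289.1, 10.6]
tcp_rot: [-3.141, -0.004, -2.748]
contact_force: [-0.7, -0.1, 0.5]
opening: 1.003
grasp_force: 0.0
```

step_arm --plan "0 0 0 0 0 0 100;0 0 0 0 0 0 180;0 0 0 0 0 0 255;0 0 0 0 0 0 255;0 0 0 0 0 0 255;0 0 0 0 0 0 255;0 0 0 0 0 0 255" --force 90

```text
clock: 4.15
eef_pos: [421.9, 290.4, 13.2]
tcp_rot: [3.141, 0.001, -2.748]
contact_force: [-2.4, 0.3, 6.1]
opening: 0.171
grasp_force: 87.8
```

step_arm --plan "0 0 0 0 0 20 255;0 0 0 0 0 60 255;0 0 -3 2 -40 80 255;0 0 -8 4 -90 80 255;0 0 -14 6 -140 80 255;0 0 -19 8 -190 80 255;0 0 -19 8 -240 80 255;0 0 -19 8 -290 80 255"

```text
clock: 4.95
eef_pos: [429.2, -1.6, 92.8]
tcp_rot: [-3.142, 0.0, -3.08]
contact_force: [1.5, -0.1, -1.0]
opening: 0.171
grasp_force: 88.1
```

step_arm --plan "0 0 0 0 -30 0 255;0 0 0 0 -52 0 255;0 0 0 0 -52 -20 255;0 0 0 0 -52 -40 255;0 0 0 0 -52 -40 255;0 0 0 0 -52 -40 255"

```text
clock: 5.55
eef_pos: [429.2, -51.6, 52.8]
tcp_rot: [3.141, -0.001, -3.08]
contact_force: [0.4, 0.1, -1.7]
opening: 0.17
grasp_force: 88.1
```

```bash
python3 - <<'E'
from rig import r
from h import *
s=r.sense();print(s["eef_pos"],s["tcp_rot"],s["contact_force"],s["wrist_torque"],s["grasp_force"])
for n in("top","scene"):
    p,d=r.grab_frame(n); c=r.get_calibration(n); np.savez(n+"2.npz",p=p,d=d,**c)
    globals()[n]=p[:,:,::-1]
a=cv2.resize(top[140:290,215:345],(390,450),interpolation=3)
b=cv2.resize(scene[150:290,230:400],(400,330),interpolation=3)
o=np.zeros((450,790,3),np.uint8);o[:,:390]=a;o[:330,390:]=b
cv2.imwrite("pics/t2.png",o)
E
```

```text
[429.24242799 -51.61003928  52.75148116] [ 3.14133785e+00 -1.43470028e-03 -3.08002324e+00] [ 0.41548877  0.07955708 -1.70669685] [ 0.01473476  0.15800734 -0.05865084] 88.0944013595581
```

View pics/t2.png

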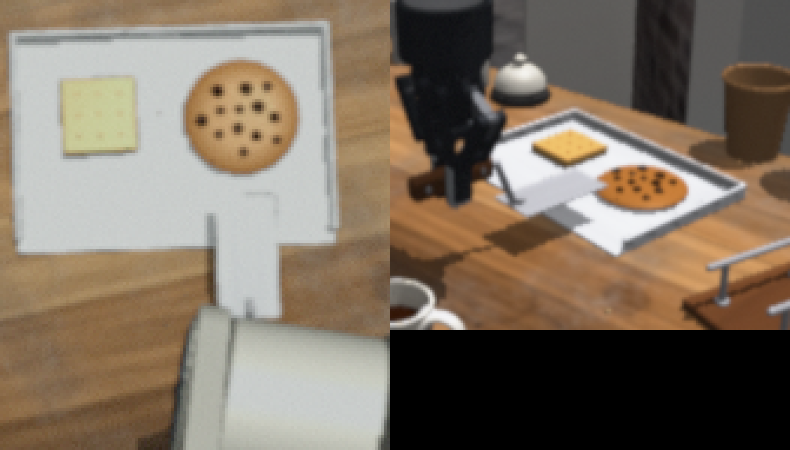

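The blade is held level in front of the cookie (top crop: blade front edge around (245,194), cookie (242,117)). Measure the blade by its height in the depth image.

```bash
cat >> h.py <<'E'
def cloud(d,K,T):
    v,u=np.mgrid[:d.shape[0],:d.shape[1]]
    return (np.dstack([(u-K[0,2])/K[0,0],(v-K[1,2])/K[1,1],np.ones(d.shape)])*d[...,None])@T[:3,:3].T+T[:3,3]
def blade(n,lo,hi,x0,x1,y0,y1,z):
    p,d,K,T=load(n); W=cloud(d,K,T)
    m=((W[...,2]>lo)&(W[...,2]<hi)&(W[...,0]>x0)&(W[...,0]<x1)&(W[...,1]>y0)&(W[...,1]<y1)&(d>0)).astype(np.uint8)
    m=cv2.morphologyEx(m,cv2.MORPH_OPEN,np.ones((3,3),np.uint8))
    cs=max(cv2.findContours(m,cv2.RETR_EXTERNAL,cv2.CHAIN_APPROX_NONE)[0],key=cv2.contourArea)[:,0,:]
    ww=W[m>0]; A=np.c_[ww[:,:2]-ww[:,:2].mean(0),np.ones(len(ww))]; pl=np.linalg.lstsq(A,ww[:,2],rcond=None)[0]
    print(n,m.sum(),"rect",cv2.minAreaRect(ray(cs,z,K,T)[:,:2].astype(np.float32)),"zmean",ww[:,2].mean(),"slope deg x,y",np.degrees(pl[:2]),"xy max",ww.max(0))
    return ww
E
python3 - <<'E'
from h import *
blade("top2",28,55,490,620,-90,0,42)
blade("scene2",28,55,520,620,-90,0,42)
E
```

```text
top2 804 rect ((540.8182373046875, -45.13031005859375), (96.67484283447266, 47.78466796875), 3.6382739543914795) zmean 40.03956379543773 slope deg x,y [-1.03193843  0.65872704] xy max [589.54963677 -19.19972252  51.77577098]
scene2 304 rect ((553.5128784179688, -43.58638000488281), (68.3326416015625, 49.60719299316406), 4.324077606201172) zmean 42.391560259814725 slope deg x,y [-0.18013252  0.16220148] xy max [588.64440201 -17.07358439  44.89925493]
```

step_arm --plan "-0.09 1.5 0 0 0 -15 255;-0.09 1.5 0 0 0 -28 255;-0.09 1.5 0 0 0 -31 255;-0.09 1.5 0 0 0 -31 255;-0.09 1.5 0 0 0 -31 255"

```text
clock: 6.15
eef_pos: [430.1, -51.6, 22.4]
tcp_rot: [-3.141, -0.025, -3.08]
contact_force: [0.1, 0.3, -1.6]
opening: 0.176
grasp_force: 88.2
```

step_arm --plan "0 0 0 0 0 -1 255;0 0 0 0 0 -2 255;0 0 0 0 0 -2 255"

```text
clock: 6.45
eef_pos: [430.0, -51.7, 20.1]
tcp_rot: [-3.142, -0.026, -3.08]
contact_force: [-1.4, -0.1, 1.1]
opening: 0.17
grasp_force: 88.4
```

step_arm --plan "0 0 0 6 0.4 0 255;0 0 0 12 0.75 0 255;0 0 0 18 1.1 0 255;0 0 0 23 1.4 0 255;0 0 0 28 1.7 0 255;0 0 0 33 2.05 0 255;0 0 0 38 2.4 0 255;0 0 0 42 2.6 0 255"

```text
clock: 7.25
eef_pos: [472.1, -49.0, 19.8]
tcp_rot: [3.142, -0.026, -3.08]
contact_force: [-2.6, -0.9, 2.5]
opening: 0.168
grasp_force: 88.6
```

```bash
cat > look.py <<'E'
from rig import r
from h import *
import sys
def look(k,z=9):
    for n in("top","scene"):
        p,d=r.grab_frame(n); c=r.get_calibration(n); np.savez(n+k+".npz",p=p,d=d,**c)
    p,d,K,T=load("top"+k)
    return p,d,K,T
def cookie(k,z,x0,x1,y0,y1):
    p,d,K,T=look(k)
    c=cv2.resize(p[y0:y1,x0:x1],None,fx=6,fy=6,interpolation=cv2.INTER_CUBIC)
    h=cv2.cvtColor(c,cv2.COLOR_RGB2HSV); m=((h[...,1]>95)).astype(np.uint8)
    q=max(cv2.findContours(m,0,1)[0],key=cv2.contourArea)[:,0,:]
    w=ray((q+.5)/6-.5+[x0,y0],z,K,T)[:,:2].astype(np.float32)
    print("cookie",cv2.minEnclosingCircle(w),cv2.fitEllipse(w))
E
python3 -c "
from look import *
cookie('3',9,268,318,152,208)
s=r.sense();print(s['eef_pos'],s['contact_force'])
blade('top3',2,50,500,640,-100,-0,5) if 0 else None"
```

```text
cookie ((675.83642578125, -36.44453430175781), 46.63994598388672) ((675.6264038085938, -36.99224090576172), (90.26866149902344, 91.66630554199219), 79.65914154052734)
[472.94120465 -49.09852724  19.87934348] [1.19904464 0.62980201 1.2637324 ]
```

step_arm --plan "0 0 0 4 0.25 0 255;0 0 0 8 0.5 0 255;0 0 0 12 0.75 0 255;0 0 0 16 1 0 255;0 0 0 20 1.25 0 255;0 0 0 24 1.5 0 255;0 0 0 28 1.75 0 255;0 0 0 32 2 0 255"

```text
clock: 8.15
eef_pos: [504.0, -47.0, 19.8]
tcp_rot: [3.142, -0.026, -3.08]
contact_force: [-3.2, 0.8, 2.7]
opening: 0.176
grasp_force: 88.6
```

```bash
python3 -c "
from look import *
cookie('4',9,268,318,145,208)
s=r.sense();print(s['eef_pos'],s['contact_force'])
p,d,K,T=load('scene4'); cv2.imwrite('pics/s4.png',cv2.resize(p[170:250,270:390,::-1],(780,520),interpolation=3))"
```

```text
cookie ((681.4317626953125, -37.27993392944336), 46.89556121826172) ((681.1064453125, -36.73447799682617), (90.45411682128906, 92.50932312011719), 88.70271301269531)
[504.84015657 -47.05983347  19.86340165] [ 0.55009397 -0.42831634  0.67529382]
```

View pics/s4.png

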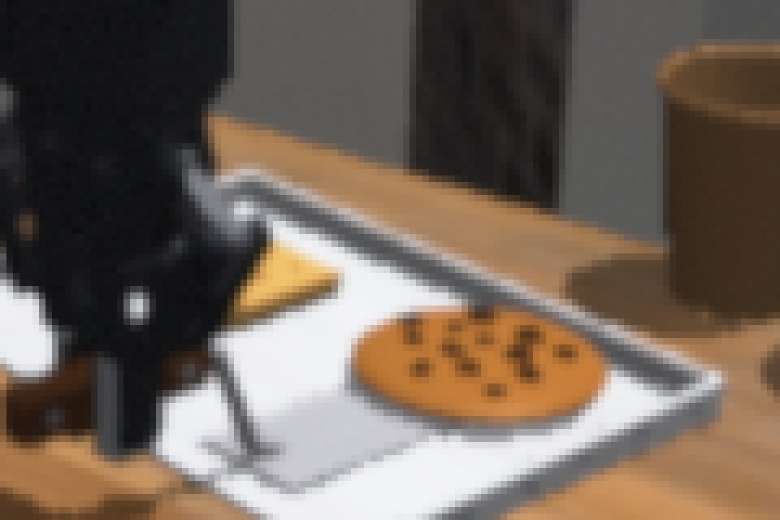

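The cookie is against the back rim with the blade tip well under it (crop: cookie (480,365), blade (340,430)). Continue.

step_arm --plan "0 0 0 6 0.4 0 255;0 0 0 12 0.75 0 255;0 0 0 18 1.1 0 255;0 0 0 24 1.5 0 255;0 0 0 30 1.85 0 255;0 0 0 36 2.2 0 255;0 0 0 41 2.55 0 255;0 0 0 46 2.85 0 255"

```text
clock: 9.05
eef_pos: [550.2, -44.2, 19.7]
tcp_rot: [3.142, -0.026, -3.08]
contact_force: [-3.7, -0.6, 2.8]
opening: 0.173
grasp_force: 88.7
```

```bash
python3 -c "
from look import *
cookie('5',10,268,318,145,208)
s=r.sense();print(s['eef_pos'],s['contact_force'],s['tcp_rot'])"
```

```text
cookie ((683.4642944335938, -36.504215240478516), 45.63882827758789) ((699.64892578125, -34.15397644042969), (52.54009246826172, 91.88495635986328), 171.62249755859375)
[551.12096798 -44.23013513  19.89033615] [-0.02371055 -0.0128169   0.71330152] [-3.14145144 -0.02443039 -3.0800025 ]
```

step_arm --plan "0.04 -0.6 0 0 0 1 255;0.08 -1.2 0 -1 0 2 255;0.11 -1.8 0 -2 -0.1 4 255;0.15 -2.4 0 -3 -0.2 6 255;0.19 -3 0 -4 -0.2 9 255;0.22 -3.6 0 -5 -0.3 13 255;0.25 -4 0 -6 -0.4 18 255;0.25 -4 0 -6 -0.4 23 255"

```text
clock: 9.95
eef_pos: [543.3, -44.7, 43.3]
tcp_rot: [3.141, 0.044, -3.08]
contact_force: [-0.3, 0.0, -1.4]
opening: 0.177
grasp_force: 88.0
```

step_arm --plan "0 0 0 0 0 6 255;0 0 0 -1 0 13 255;0 0 0 -3 0 21 255;0 0 0 -6 0 30 255;0 0 0 -10 0 39 255;0 0 0 -14 0 47 255;0 0 0 -17 0 52 255;0 0 0 -18 0 54 255"

```text
clock: 10.75
eef_pos: [525.5, -44.7, 97.5]
tcp_rot: [-3.142, 0.044, -3.08]
contact_force: [1.0, -1.0, -1.9]
opening: 0.175
grasp_force: 88.0
```

```bash
python3 -c "
from look import *
cookie('6',90,240,325,145,225)
s=r.sense();print(s['eef_pos'],s['contact_force'],s['tcp_rot'])
p,d,K,T=load('scene6'); q=load('top6')[0]
o=np.zeros((520,790,3),np.uint8); o[:,:400]=cv2.resize(p[120:250,260:360,::-1],(400,520),interpolation=3); o[:390,400:]=cv2.resize(q[140:270,215:345,::-1],(390,390),interpolation=3)
cv2.imwrite('pics/s6.png',o)"
```

```text
cookie ((656.42333984375, -35.9123649597168), 47.304534912109375) ((656.6080322265625, -36.986114501953125), (91.1855239868164, 92.83673095703125), 90.35093688964844)
[525.71372665 -44.64200756  97.08665238] [ 0.39680053 -0.37340946 -2.17453995] [ 3.14157589  0.04419989 -3.08004792]
```

View pics/s6.png

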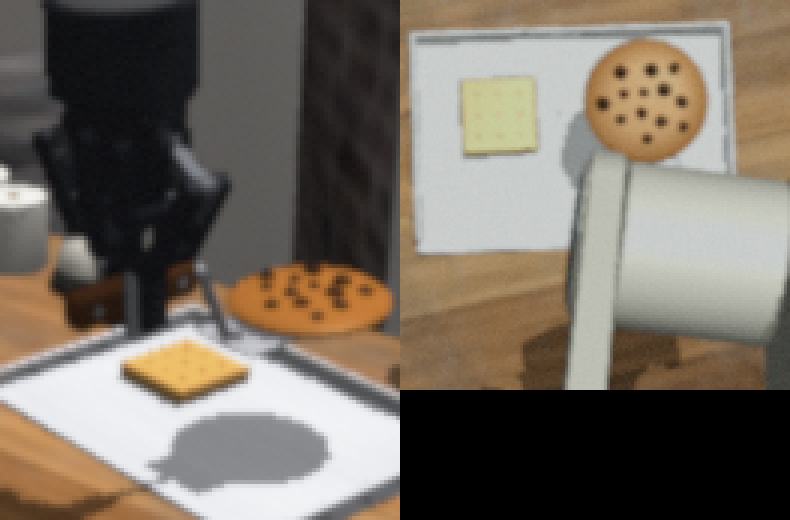

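The cookie rides on the blade, level and centred (scene crop (310,300)); the shortbread is undisturbed. Carry it to the stand.

step_arm --plan "0 0 -0.14 -0.7 -3 2 255;0 0 -0.4 -2 -9 4 255;0 0 -0.8 -4 -18 7 255;0 0 -1.36 -6.7 -30 10 255;0 0 -2 -9.8 -44 12 255;0 0 -2.7 -13.3 -60 12 255;0 0 -3.5 -17.3 -78 12 255;0 0 -4.35 -21.4 -96 12 255"

```text
clock: 11.65
eef_pos: [503.9, -142.3, 109.0]
tcp_rot: [-3.142, 0.044, 3.126]
contact_force: [0.4, -0.6, -2.6]
opening: 0.171
grasp_force: 88.1
```

step_arm --plan "0 0 -0.8 -4 -18 0 255;0 0 -1.6 -8 -36 0 255;0 0 -2.4 -12 -54 0 255;0 0 -3.2 -15.8 -71 0 255;0 0 -3.9 -19 -86 0 255;0 0 -4.5 -22 -99 0 255;0 0 -4.95 -24.2 -109 0 255;0 0 -5.2 -25.5 -114.8 0 255"

```text
clock: 12.45
eef_pos: [478.5, -256.4, 108.8]
tcp_rot: [3.141, 0.044, 3.035]
contact_force: [-0.2, -0.2, -2.6]
opening: 0.173
grasp_force: 88.0
```

step_arm --plan "-0.05 0.5 0 0 0 0 255;-0.1 1 0 0 0 0 255;-0.16 1.5 0 0 0 0 255;-0.21 2 0 0 0 0 255;-0.26 2.5 0 0 0 0 255;-0.26 2.5 0 0 0 0 255"

```text
clock: 13.05
eef_pos: [479.2, -255.2, 108.8]
tcp_rot: [-3.132, 0.001, 3.037]
contact_force: [0.1, -0.2, -1.9]
opening: 0.174
grasp_force: 88.0
```

```bash
python3 -c "
from look import *
cookie('7',106,350,440,140,235)
s=r.sense();print(s['eef_pos'],s['contact_force'],s['tcp_rot'])
p,d,K,T=load('scene7'); q=load('top7')[0]
o=np.zeros((520,790,3),np.uint8); o[:,:400]=cv2.resize(p[190:320,330:430,::-1],(400,520),interpolation=3); o[:390,400:]=cv2.resize(q[140:270,310:440,::-1],(390,390),interpolation=3)
cv2.imwrite('pics/s7.png',o)"
```

```text
cookie ((629.783447265625, -260.0140075683594), 150.63327026367188) ((640.8194580078125, -249.128173828125), (201.49517822265625, 250.44573974609375), 51.134674072265625)
[ 478.93214579 -255.26774247  108.75176171] [-0.1013685   0.61616995 -1.90162722] [-3.13262485e+00  8.05308807e-04  3.03701388e+00]
```

View pics/s7.png

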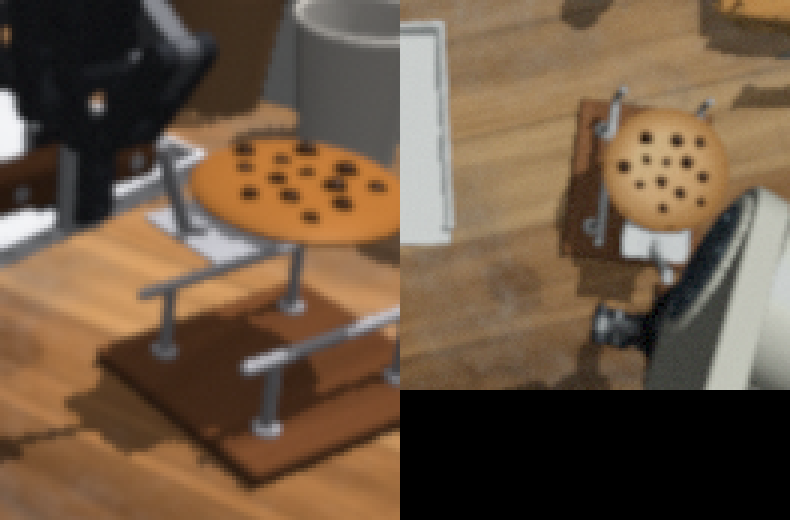

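The cookie is above the stand (top crop (667,170)), with rail upturns at (620,95) and (707,105). Fix the small roll and measure by depth.

```bash
python3 - <<'E'
from h import *
p,d,K,T=load("top7"); W=cloud(d,K,T)
m=((W[...,2]>93)&(W[...,2]<125)&(W[...,0]>545)&(W[...,0]<680)&(W[...,1]>-340)&(W[...,1]<-200)).astype(np.uint8)
hs=cv2.cvtColor(p,cv2.COLOR_RGB2HSV); m&=((hs[...,1]>80)).astype(np.uint8)
m=cv2.morphologyEx(m,cv2.MORPH_OPEN,np.ones((3,3),np.uint8))
q=max(cv2.findContours(m,0,1)[0],key=cv2.contourArea)[:,0,:]
w=ray(q,104,K,T)[:,:2].astype(np.float32); print(m.sum(),cv2.minEnclosingCircle(w),cv2.fitEllipse(w),np.median(W[m>0],0))
E
```

```text
1362 ((608.9589233398438, -269.2235107421875), 47.860836029052734) ((608.6964721679688, -269.1064758300781), (92.25798034667969, 93.79186248779297), 11.756993293762207) [ 608.02615189 -268.17520163  106.7882429 ]
```

step_arm --plan "0.5 0 0 0 0 -3 255;0.5 0 0 0 0 -9 255;0.5 0 0 0 0 -17 255;0.5 0 0 0 0 -25 255;0.5 0 0 0 0 -32 255;0.5 0 0 0 0 -37 255;0.5 0 0 0 0 -40 255;0.5 0 0 0 0 -42 255"

```text
clock: 13.95
eef_pos: [478.8, -255.4, 66.4]
tcp_rot: [-3.141, -0.0, 3.037]
contact_force: [0.6, 0.0, -2.0]
opening: 0.172
grasp_force: 88.1
```

step_arm --plan "0 0 0 0 0 -2 255;0 0 0 0 0 -4 255;0 0 0 0 0 -6 255;0 0 0 0 0 -8 255;0 0 0 0 0 -11 255;0 0 0 0 0 -16 255;0 0 0 0 0 -22 255;0 0 0 0 0 -26 255"

```text
clock: 14.75
eef_pos: [478.5, -255.3, 40.1]
tcp_rot: [-3.142, -0.001, 3.037]
contact_force: [-0.3, -0.7, -1.1]
opening: 0.174
grasp_force: 88.1
```

```bash
python3 - <<'E'
from look import *
p,d,K,T=look('8'); W=cloud(d,K,T)
s=r.sense();print(s['eef_pos'],s['contact_force'],s['tcp_rot'])
m=((W[...,2]>52)&(W[...,2]<75)&(W[...,0]>545)&(W[...,0]<680)&(W[...,1]>-340)&(W[...,1]<-200)).astype(np.uint8)
hs=cv2.cvtColor(p,cv2.COLOR_RGB2HSV); m&=((hs[...,1]>80)).astype(np.uint8)
m=cv2.morphologyEx(m,cv2.MORPH_OPEN,np.ones((3,3),np.uint8))
q=max(cv2.findContours(m,0,1)[0],key=cv2.contourArea)[:,0,:]
w=ray(q,57,K,T)[:,:2].astype(np.float32); print(m.sum(),cv2.minEnclosingCircle(w),cv2.fitEllipse(w),np.median(W[m>0],0))
ww=W[m>0];A=np.c_[ww[:,:2]-ww[:,:2].mean(0),np.ones(len(ww))];print(np.degrees(np.linalg.lstsq(A,ww[:,2],rcond=None)[0][:2]))
E
```

```text
[ 478.28979334 -255.1502473    39.94514235] [ 0.40099182 -0.739505   -2.66142394] [ 3.14138554e+00 -1.42543507e-03  3.03667620e+00]
1247 ((608.6535034179688, -269.81988525390625), 47.63974380493164) ((608.4100952148438, -269.6966857910156), (91.83316040039062, 92.60579681396484), 100.96138763427734) [ 607.71860045 -268.69302243   60.3337817 ]
[ 0.28589539 -0.13026693]
```

step_arm --plan "0 0 0 -5 0.5 0 255;0 0 0 -15 1.6 0 255;0 0 0 -28 2.9 0 255;0 0 0 -42 4.4 0 255;0 0 0 -57 6 0 255;0 0 0 -72 7.6 0 255;0 0 0 -87 9.1 0 255;0 0 0 -100 10.5 0 255"

```text
clock: 15.65
eef_pos: [377.3, -244.7, 40.8]
tcp_rot: [-3.141, -0.0, 3.036]
contact_force: [-0.7, 0.6, -2.0]
opening: 0.167
grasp_force: 88.1
```

step_arm --plan "0 0 0 -3 0.3 0 255;0 0 0 -5 0.5 20 255;0 0 0 -5 0.5 50 255;0 0 0 -5 0.5 80 255;0 0 0 -5 0.5 80 255"

```text
clock: 16.15
eef_pos: [376.3, -246.1, 124.2]
tcp_rot: [-3.138, 0.006, 3.037]
contact_force: [-0.1, -1.3, -1.0]
opening: 0.174
grasp_force: 88.2
```

```bash
cat > ck.py <<'E'
from look import *
def check(k):
    p,d,K,T=look(k); W=cloud(d,K,T)
    s=r.sense();print(s['clock'],s['eef_pos'],s['contact_force'],s['tcp_rot'])
    m=((W[...,2]>52)&(W[...,2]<75)&(W[...,0]>545)&(W[...,0]<680)&(W[...,1]>-340)&(W[...,1]<-200)).astype(np.uint8)
    hs=cv2.cvtColor(p,cv2.COLOR_RGB2HSV); m&=((hs[...,1]>80)).astype(np.uint8)
    m=cv2.morphologyEx(m,cv2.MORPH_OPEN,np.ones((3,3),np.uint8))
    q=max(cv2.findContours(m,0,1)[0],key=cv2.contourArea)[:,0,:]
    w=ray(q,57,K,T)[:,:2].astype(np.float32); print(m.sum(),cv2.minEnclosingCircle(w),cv2.fitEllipse(w),np.median(W[m>0],0))
    ww=W[m>0];A=np.c_[ww[:,:2]-ww[:,:2].mean(0),np.ones(len(ww))];print(np.degrees(np.linalg.lstsq(A,ww[:,2],rcond=None)[0][:2]))
E
python3 -c "
from ck import *
check('9')"
```

```text
16.25 [ 374.40567762 -244.80440316  121.21212188] [-0.03479358  0.13851451 -1.09671899] [-3.14036688e+00  1.76254254e-03  3.03665506e+00]
1238 ((608.8192749023438, -269.49371337890625), 47.601104736328125) ((608.5020141601562, -269.2651062011719), (91.58966064453125, 92.56497955322266), 13.101482391357422) [ 608.01723733 -268.00487709   60.36230732]
[ 0.12741152 -0.34675212]
```

step_arm --plan "0 0 7 2 30 0 255;0 0 15 4 60 0 255;0 0 23 6 95 0 255;0 0 31 8 130 0 255;0 0 39 9 165 0 255;0 0 47 10 200 0 255;0 0 55 11 230 0 255;0 0 61 11 245 0 255"

```text
clock: 17.05
eef_pos: [383.9, 2.5, 119.6]
tcp_rot: [3.14, -0.001, -2.175]
contact_force: [0.7, -0.5, -1.8]
opening: 0.169
grasp_force: 88.3
```

step_arm --plan "0 0 0 0 0 0 255;0 0 0 0 0 -30 255;0 0 0 0 0 -60 255;0 0 0 0 0 -85 255;0 0 0 0 0 -98 255;0 0 0 0 0 -103 255;0 0 0 0 0 -105 255;0 0 0 0 0 -105 255"

```text
clock: 17.85
eef_pos: [385.0, 0.3, 15.8]
tcp_rot: [-3.141, -0.0, -2.183]
contact_force: [0.5, 0.3, -1.8]
opening: 0.171
grasp_force: 88.3
```

step_arm --plan "0 0 0 0 0 -1 255;0 0 0 0 0 -2 255;0 0 0 0 0 -2.5 255;0 0 0 0 0 -2.5 255"

```text
clock: 18.25
eef_pos: [385.2, 0.6, 13.6]
tcp_rot: [-3.141, 0.0, -2.182]
contact_force: [0.5, -0.6, 0.6]
opening: 0.171
grasp_force: 88.6
```

step_arm --plan "0 0 0 0 0 0 190;0 0 0 0 0 0 150;0 0 0 0 0 0 100;0 0 0 0 0 0 50;0 0 0 0 0 0 0;0 0 0 0 0 0 0;0 0 0 0 0 0 0" --force 20

```text
clock: 18.95
eef_pos: [384.8, 0.6, 13.3]
tcp_rot: [-3.141, -0.0, -2.182]
contact_force: [-0.0, 0.3, -0.2]
opening: 1.0
grasp_force: 0.0
```

step_arm --plan "0 0 0 0 0 10 0;0 0 0 0 0 40 0;0 0 0 0 0 80 0;0 0 0 0 0 130 0;0 0 0 -40 0 180 0;0 0 0 -60 -40 200 0;0 0 0 -60 -80 220 0;0 0 0 -60 -120 220 0"

```text
clock: 19.75
eef_pos: [325.4, -120.9, 237.2]
tcp_rot: [-3.134, 0.002, -2.18]
contact_force: [1.4, -0.4, -0.2]
opening: 1.001
grasp_force: 0.0
```

```bash
python3 -c "
from ck import *
check('b')
p=load('top'+'b')[0];q=load('scene'+'b')[0]
o=np.zeros((600,800,3),np.uint8);o[:,:400]=cv2.resize(p[130:340,180:320,::-1],(400,600),interpolation=3);o[:400,400:]=cv2.resize(q[150:320,270:440,::-1],(400,400),interpolation=3)
cv2.imwrite('pics/end.png',o)"
```

```text
19.85 [ 325.0104724  -123.50411365  235.25766587] [0.42333174 0.7237133  0.24933509] [-3.13666541e+00 -3.00130964e-04 -2.18684947e+00]
1245 ((608.6649169921875, -269.7099304199219), 47.57564926147461) ((608.7843627929688, -269.4958190917969), (91.59475708007812, 92.97466278076172), 170.5715789794922) [ 608.07580277 -268.62789774   60.41697884]
[ 0.23723232 -0.04510291]
```

View pics/end.png

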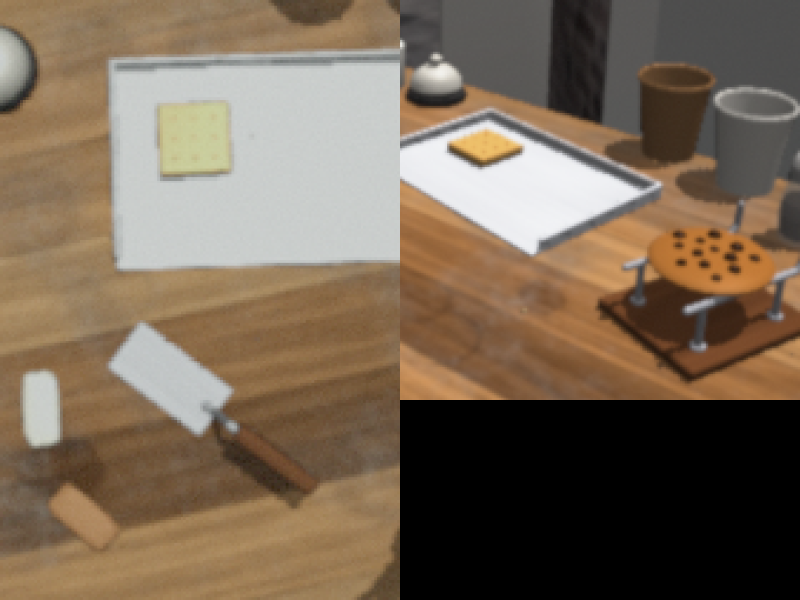

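The cookie lies flat and centred on the rails (scene crop (712,258)). The spatula stands flat on the worktop, clear of everything (top crop (170,378) to (270,460)), and the shortbread and sachets are where they were.

step_arm --plan "0 0 0 0 0 0 0;0 0 0 0 0 0 0;0 0 0 0 0 0 0"

```text
clock: 20.15
eef_pos: [324.6, -118.3, 233.1]
tcp_rot: [3.141, -0.0, -2.18]
contact_force: [-0.1, 0.1, 0.4]
opening: 1.001
grasp_force: 0.0
```

```bash
python3 -c "
from rig import r
print(r.sign_off())"
```

```text
the job is handed in; nothing more can be done
None
```

The job is handed in at about 20 s: the cookie lies flat on both rails, centred to within about 1 mm by the camera, the spatula rests blade-flat on the worktop clear of tray and stand, and nothing else was seen to move.

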